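# Fill the sample jar tray in order of height

## Robot

A 6-joint arm with a two-finger parallel gripper is mounted at the origin on a cart in front of the work surface, level with it; the furniture and walls round the work are solid. World frame = base frame: x ahead of the robot, y to its left, z up, the work surface at z = 0. Lengths are in m, angles in rad, forces in N, time in s.
With the tool pointing down it reaches from about 0.3 to 0.875 m from the base axis. Payload 6.4 kg.
Tool frame: the origin (TCP) lies midway between the tips of the shut fingers; the grasp point (between the pads) lies 19 mm behind it; z points along the fingers, y is the line along which they close (so a half turn about z gives the same grasp; the last joint's range is limited). The gripper opens to 85 mm and grips with 20 to 120 N. Pads are 22 mm wide; open, the fingers measure 114 mm over their backs; the gripper's body (76 mm by 85 mm) begins 54 mm behind the grasp point. The pads swing forward as they close: fully open they stand 13 mm farther back than shut.
Start: joints at [1.038, 0.181, 1.607, -0, 1.354, -0.206], TCP at [0.185, 0.545, 0.231] pointing down, gripper open.
Joint ranges: [-2.99, 2.99], [-0.89, 2.07], [0.3, 2.58], [-1.14, 4.28], [0, 2.63], [-3.12, 3.12]. Speed limits (rad/s): [2.57, 2.57, 3.01, 3.14, 3.14, 3.14].

## Interface

Orientations are given as a unit quaternion [w, x, y, z].
In Python, from bench import ctrl gives the robot as it stands. The module is installed in compiled form; this text tells all that it offers.
- The arm moves only by the tool move_arm, never from a script. Its argument "plan" is one flat list of numbers, 6 for each row, row after row: the shift along the world's x, y, z in units of 50 mm (1.0 is 50 mm), then the turn, a rotation vector about the world's x, y, z in rad. A call has 1 to 10 rows; each row is the pose to reach, as a shift and turn from the pose commanded when the call began; what a row does not reach only later rows make up. A row lasts 1/8 s, in which the tool goes at most 62.5 mm and 10.7 degrees, less where a joint would pass 70% of its speed; a pose out of reach is approached as far as the arm can. A call with a gripper value outside its range is refused whole. "grip" is the finger opening in mm, from 0 to 85.4, set as the call begins (left out, the last holds). The fingers move at their own pace and stop on an object; the grip force is fixed at half the most. Time passes only in rows, so rows that repeat a pose let the fingers close. It gives the time, the measured TCP pose, the force, the opening and the grip force at its end, in the units of the state.
- ctrl.get_obs(): the state, without advancing time (a new reading comes with each control period).
- ctrl.camera(name): name is "scene" or "top" or "wrist"; returns a dict with "pixels" (400x640x3 uint8, red, green, blue), "fx", "fy", "cx", "cy" (pixels), "origin" and "attitude" of the camera in the world. Camera axes: x right, y down, z forward; pixel columns grow to the right and rows downward; lengths in m; the calibration is good to about 2 mm. A picture is of the moment at which its call begins. There is no depth.
- ctrl.hand_in(): hands the job in; it is judged then, once.
The state is a dict: "time_s": time; "q": joint angles; "dq": joint speeds; "joint_efforts": joint torques, N m; "eef_pos": TCP position; "eef_rot": TCP orientation; "wrist_force": force on the tool from outside, world axes, zero at the start; "torque": the same for the moment, N m; "opening": opening from 0.0 (shut) to 1.0 (fully open); "grasp_force": force on a finger pad.
Only numpy, scipy, OpenCV 4.12 (cv2) and the standard library are available. Lean on these libraries where they do the work, as an engineer would, in place of code of your own. Each camera call takes 0.05 s, during which the arm holds its last target. There are 200 camera calls.

## Task

Gather the four flat-lidded amber jars into the grey tray, one upright in each compartment, in order of height: the tallest next to the tray's pull handle, the shortest at the other end. Leave the two dropper bottles with the pointed nozzles standing where they are.

Things in the scene. Friction and masses are not known exactly. Their poses are not given: they have to be found in the camera images.
- tray: grey tray, fixed, 62 x 239 mm, 20 mm high; four square compartments 56 x 56 mm inside in one row; walls and floor 3 mm. Dark handle loop, 38 mm, at one end only. Origin: centre of the underside, z up; the row runs along y, handle at the +y end. Compartment centres: x = 0, y = +88.5 (by the handle), +29.5, -29.5, -88.5 mm. Beware a fixed pipette stand about 0.23 m high near x 0.50, y -0.34 m.
- jar_98_mid (a point): tallest of the four flat-lidded jars: upright amber bottle, 98 mm high in all, body 40 mm across, with a wide flat-topped black screw lid (ribbed, 36 mm across, the top 18 mm of the height). Take it by the lid or just below. Point: its centre, 49 mm above its underside; z is its upright axis. About 128 g (varies).
- jar_84_mid (a point): second tallest of the four flat-lidded jars: upright amber bottle, 84 mm high in all, body 38 mm across, with a wide flat-topped black screw lid (ribbed, 34 mm across, the top 18 mm of the height). Take it by the lid or just below. Point: its centre, 42 mm above its underside; z is its upright axis. About 114 g (varies).
- jar_70_mid (a point): second shortest of the four flat-lidded jars: upright amber bottle, 70 mm high in all, body 35 mm across, with a wide flat-topped black screw lid (ribbed, 31 mm across, the top 18 mm of the height). Take it by the lid or just below. Point: its centre, 35 mm above its underside; z is its upright axis. About 100 g (varies).
- jar_56_mid (a point): shortest of the four flat-lidded jars: upright amber bottle, 56 mm high in all, body 32 mm across, with a wide flat-topped black screw lid (ribbed, 28 mm across, the top 18 mm of the height). Take it by the lid or just below. Point: its centre, 28 mm above its underside; z is its upright axis. About 86 g (varies).
- dropper_92_mid (a point): dropper bottle, does not belong in the tray: upright amber bottle, 92 mm high in all, body 38 mm across, sloping shoulders, a narrow black cap (20 mm) with a pointed nozzle on top. Point: its centre, 46 mm above its underside; z is its upright axis.
- dropper_78_mid (a point): dropper bottle, does not belong in the tray: upright amber bottle, 78 mm high in all, body 35 mm across, sloping shoulders, a narrow black cap (20 mm) with a pointed nozzle on top. Point: its centre, 39 mm above its underside; z is its upright axis.
Things that resemble listed ones, but are neither listed nor needed, are in the scene too. What is shaped like the part that bears jar_98_mid but green or pink is not meant. Leave any green look-alike of the part that bears jar_56_mid alone.

How it is judged:
By the outcome, as a careful person would: the job done as asked, in the order asked, and still so for the second after the job is handed in, with the robot touching nothing.
It also fails if it takes over 120 s, if anything falls off the work surface, if the arm or the gripper's body presses on something with over 40 N, if the wrist force passes 120 N, or if a joint passes its speed limit or range.

## Working session

There is one attempt and no reset: what is moved stays moved. The work goes in short steps, Python scripts to look and compute and a tool call to move; the robot and the scene stay as the last step left them, time stands still between calls to the robot, and variables do not carry over. Pictures are saved under pics/ and viewed, at most 14 in all, crops included, and the job is handed in when it is done.

Besides the shell and the picture viewer there is one more tool, called after "Request:" as name(argument=value, ...) on one line, values as JSON. move_arm: Moves the arm, as the interface text tells. Its arguments: {"type":"object","properties":{"plan":{"type":"array"},"grip":{"type":"number"}},"required":["plan"]}

```bash
mkdir -p pics; python3 - <<'E'
from bench import ctrl
import cv2,pickle
for n in("scene","top"):
    c=ctrl.camera(n); cv2.imwrite(f"pics/{n}0.png",c["pixels"][:,:,::-1]); pickle.dump(c,open(n+"0.pkl","wb"))
    print(n,c["fx"],c["cx"],c["cy"],c["origin"],c["attitude"])
o=ctrl.get_obs();print(o["eef_pos"],o["eef_rot"],o["time_s"])
E
```

```text
scene 503.29156089620267 313.47154552689597 202.43081020338897 [ 0.11431236 -0.36686016  0.74745593] [-0.35231812  0.8754125  -0.30825059  0.12044277]
top 427.04915139331297 319.8188067373399 197.34806223429035 [0.41595755 0.14694912 0.90046047] [-0.03570872  0.70829181 -0.7042573   0.03269952]
[0.18428284 0.54413768 0.23045916] [-2.99971804e-04  1.62650070e-01  9.86683474e-01 -7.65881065e-04] 0.1
```

View pics/scene0.png

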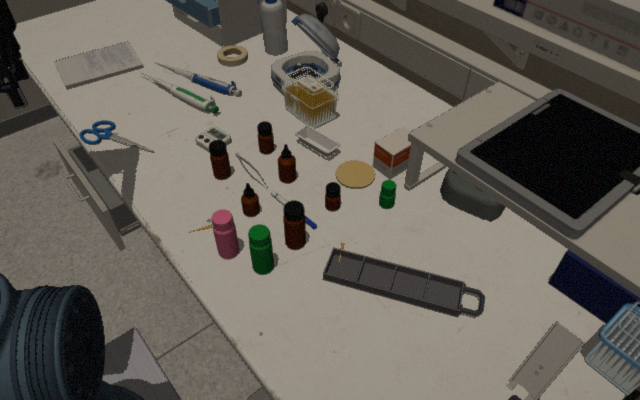

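View pics/top0.png

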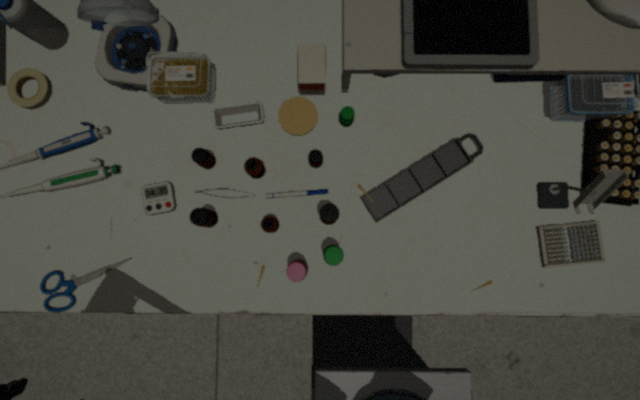

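The scene shows the tray at (400,282), with its handle at (470,300). In the top view the lids are at (204,158), (204,216), (316,158) and (329,212), the droppers at (255,168) and (270,223), and the tray runs from (375,210) to (470,145). I'll zoom in next.

```bash
cat > h.py <<'E'
import numpy as np,cv2,pickle
from scipy.spatial.transform import Rotation as R
def Rq(q): return R.from_quat([q[1],q[2],q[3],q[0]]).as_matrix()
def back(c,uv,z):
    d=Rq(c["attitude"])@np.array([(uv[0]-c["cx"])/c["fx"],(uv[1]-c["cy"])/c["fy"],1]); o=np.array(c["origin"])
    return o+d*(z-o[2])/d[2]
def proj(c,p):
    v=Rq(c["attitude"]).T@(np.array(p)-c["origin"]); return [c["cx"]+c["fx"]*v[0]/v[2],c["cy"]+c["fy"]*v[1]/v[2]]
E
python3 - <<'E'
from h import *
t=pickle.load(open("top0.pkl","rb"));s=pickle.load(open("scene0.pkl","rb"))
b=lambda c,x0,x1,y0,y1,k:cv2.resize(cv2.convertScaleAbs(c["pixels"][y0:y1,x0:x1,::-1],alpha=1.7),None,fx=k,fy=k,interpolation=cv2.INTER_CUBIC)
im=np.full((600,800,3),0,np.uint8)
a=b(t,185,485,125,245,2.6667); im[:a.shape[0]]=a[:320]
a=b(s,195,495,115,320,2.6667)
cv2.imwrite("pics/t1.png",im[:320]); cv2.imwrite("pics/s1.png",a)
for n,u,hs in(("A",(204,216),(.098,.084,.07)),("B",(204,158),(.098,.084,.07)),("C",(316,158),(.056,)),("D",(329,212),(.098,))):
    for h in hs:
        p=back(t,u,h); print(n,h,p.round(3),"top",np.round(proj(s,p)),"bottom",np.round(proj(s,[p[0],p[1],0])))
E
```

```text
A 0.098 [0.457 0.368 0.098] top [221. 143.] bottom [227. 178.]
A 0.084 [0.458 0.372 0.084] top [221. 147.] bottom [226. 177.]
A 0.07 [0.459 0.376 0.07 ] top [221. 151.] bottom [226. 176.]
B 0.098 [0.568 0.372 0.098] top [265. 121.] bottom [268. 156.]
B 0.084 [0.571 0.376 0.084] top [265. 125.] bottom [268. 155.]
B 0.07 [0.573 0.38  0.07 ] top [266. 129.] bottom [268. 153.]
C 0.056 [0.577 0.159 0.056] top [333. 188.] bottom [332. 208.]
D 0.098 [0.466 0.133 0.098] top [295. 207.] bottom [296. 242.]
```

View pics/t1.png

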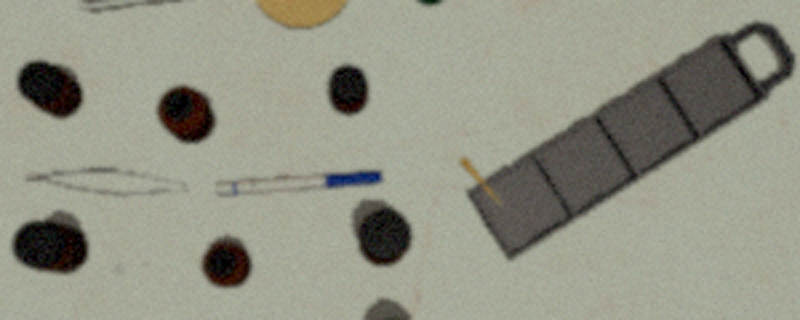

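View pics/s1.png

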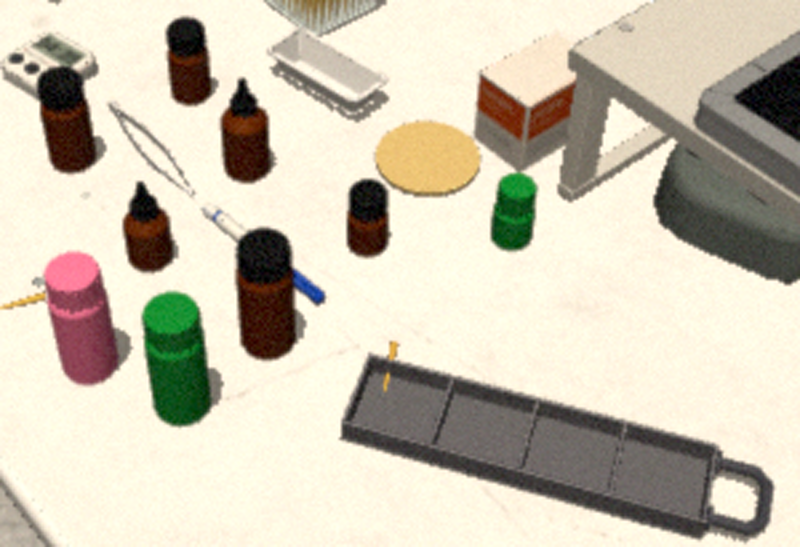

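The crops show the jars by height: A (left-front) is 84, B (left-back) is 70, C is 56 and D is 98. A loose orange pipette tip leans over the wall into the end compartment away from the handle, and it has to come out first. It runs from (463,160) to (502,205) in the top crop.

```bash
python3 - <<'E'
from h import *
from scipy.optimize import least_squares as LS
t=pickle.load(open("top0.pkl","rb"));s=pickle.load(open("scene0.pkl","rb"))
T=lambda x,y:np.array([185+x/2.6667,125+y/2.6667]); S=lambda x,y:np.array([195+x/2.6667,115+y/2.6667])
J={"A":(.084,T(33,245),S(61,80)),"B":(.07,T(42,82),S(186,30)),"C":(.056,T(348,85),S(368,192)),"D":(.098,T(382,235),S(265,244))}
for k,(h,a,b) in J.items():
    print(k,back(t,a,h)[:2].round(4),back(s,b,h)[:2].round(4))
for n,a,b in(("wide",T(463,160),S(393,344)),("point",T(502,205),S(386,391))):
    r=LS(lambda p:np.r_[proj(t,p)-a,proj(s,p)-b],[.5,.05,.02]);print(n,r.x.round(4),r.fun.round(1))
# rim corners: local (x,y)
L=[(.031,-.1195),(-.031,-.1195),(-.031,.1195),(.031,.1195)]
tp=[T(468,192),T(511,258),T(765,93),T(725,36)]; sp=[S(370,356),S(343,422),S(703,520),S(719,447)]
def W(p,l,z): c,s_=np.cos(p[2]),np.sin(p[2]); return [p[0]+c*l[0]-s_*l[1],p[1]+s_*l[0]+c*l[1],z]
f=lambda p:np.concatenate([np.r_[proj(t,W(p,l,.02))-a,proj(s,W(p,l,.02))-b] for l,a,b in zip(L,tp,sp)])
r=LS(f,[.5,-.03,-2.1]);print("tray",r.x.round(4),r.fun.round(1))
for y in(.0885,.0295,-.0295,-.0885):print(np.round(W(r.x,(0,y),0),4))
E
```

```text
A [0.4564 0.3849] [0.4567 0.3819]
B [0.5778 0.3863] [0.5765 0.388 ]
C [0.5794 0.1599] [0.5797 0.1608]
D [0.4641 0.1346] [0.4665 0.1342]
wide [0.5285 0.0699 0.0066] [-0.3  0.4  0.4 -0.1]
point [0.4937 0.0392 0.0121] [ 0.1 -0.2 -0.2  0. ]
tray [ 0.5415 -0.0493 -2.5747] [ 15.6  24.9 -10.8  24.2 -16.8 -25.2   9.8 -26.7 -16.1 -23.7   6.3 -29.1
  15.5  22.4  -4.4  27.8]
[ 0.589 -0.124  0.   ]
[ 0.5574 -0.0742  0.    ]
[ 0.5257 -0.0244  0.    ]
[0.494  0.0253 0.    ]
```

```bash
python3 - <<'E'
from h import *
from scipy.optimize import least_squares as LS
t=pickle.load(open("top0.pkl","rb"));s=pickle.load(open("scene0.pkl","rb"))
T=lambda x,y:np.array([185+x/2.6667,125+y/2.6667]); S=lambda x,y:np.array([195+x/2.6667,115+y/2.6667])
L=[(-.031,-.1195),(.031,-.1195),(.031,.1195),(-.031,.1195)]
tp=[T(468,192),T(511,258),T(765,93),T(725,36)]; sp=[S(370,356),S(343,422),S(703,520),S(719,447)]
def W(p,l,z): c,s_=np.cos(p[2]),np.sin(p[2]); return [p[0]+c*l[0]-s_*l[1],p[1]+s_*l[0]+c*l[1],z]
f=lambda p:np.concatenate([np.r_[proj(t,W(p,l,.02))-a,proj(s,W(p,l,.02))-b] for l,a,b in zip(L,tp,sp)])
r=LS(f,[.5,-.03,-2.5]);print("tray",r.x.round(4),r.fun.round(1))
for y in(.0885,.0295,-.0295,-.0885):print(np.round(W(r.x,(0,y),0),4))
from bench import ctrl
c=ctrl.camera("wrist");o=ctrl.get_obs();Rt=Rq(o["eef_rot"])
print(Rt.round(2),"cam in tool",(Rt.T@(np.array(c["origin"])-o["eef_pos"])).round(3),"\n",(Rt.T@Rq(c["attitude"])).round(2),c["fx"],c["cx"],c["cy"])
E
```

```text
tray [ 0.5403 -0.0502 -2.5756] [-0.3  0.1 -0.4 -1.4 -0.2  0.7 -0.8  0.   1.   1.7  1.5  1.2 -0.6 -1.7
  0.3 -1. ]
[ 0.5878 -0.1249  0.    ]
[ 0.5561 -0.0751  0.    ]
[ 0.5245 -0.0253  0.    ]
[0.4929 0.0245 0.    ]
[[-0.95  0.32 -0.  ]
 [ 0.32  0.95 -0.  ]
 [ 0.   -0.   -1.  ]] cam in tool [ 0.085  0.001 -0.142] 
 [[-0.   -0.94 -0.33]
 [ 1.   -0.   -0.  ]
 [-0.   -0.33  0.94]] 297.1901735788599 317.364458647976 195.04576982411947
```

Request:
move_arm(plan=[1, -1, 0, 0, 0, 0, 2, -2, 0, 0, 0, 0, 3, -3, 0, 0, 0, 0, 4, -5, 0, 0, 0, 0, 5, -7, 0, 0, 0, 0, 5.5, -8, 0, 0, 0, 0, 6, -9, 0, 0, 0, 0, 6, -9, 0, 0, 0, 0, 6, -9, 0, 0, 0, 0])

```text
time_s: 1.27
eef_pos: [0.4853, 0.0922, 0.2313]
eef_rot: [0.0, 0.163, 0.987, -0.0]
wrist_force: [0.6, -0.7, -0.5]
opening: 1.003
grasp_force: 0.0
```

```bash
cat > snap.py <<'E'
import sys; from h import *; from bench import ctrl
n=sys.argv[1];cam=sys.argv[2] if len(sys.argv)>2 else "wrist"
c=ctrl.camera(cam);pickle.dump(c,open(n+".pkl","wb"));cv2.imwrite(f"pics/{n}.png",cv2.convertScaleAbs(c["pixels"][:,:,::-1],alpha=1.4))
E
python3 snap.py w1
```

```text
(no output)
```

View pics/w1.png

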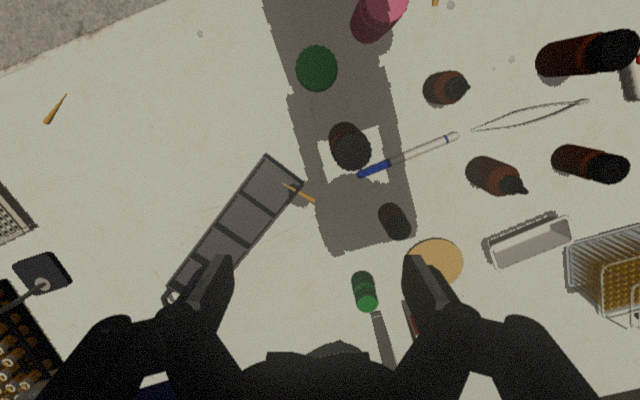

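The wrist view shows the tip from its wide end (315,201), outside the tray, to its point (284,184) inside the end compartment. The finger tips are at (225,260) and (412,260).

```bash
python3 - <<'E'
from h import *
from scipy.optimize import least_squares as LS
t=pickle.load(open("top0.pkl","rb"));s=pickle.load(open("scene0.pkl","rb"));w=pickle.load(open("w1.pkl","rb"))
T=lambda x,y:np.array([185+x/2.6667,125+y/2.6667]); S=lambda x,y:np.array([195+x/2.6667,115+y/2.6667])
for n,a,b,c in(("wide",T(463,160),S(393,344),(315,201)),("point",T(502,205),S(386,391),(284,184))):
    r=LS(lambda p:np.r_[proj(t,p)-a,proj(s,p)-b,proj(w,p)-np.array(c)],[.5,.05,.02]);print(n,r.x.round(4),r.fun.round(1))
im=cv2.resize(cv2.convertScaleAbs(w["pixels"][145:245,225:345,::-1],alpha=1.8),None,fx=5,fy=5,interpolation=cv2.INTER_CUBIC);cv2.imwrite("pics/w1c.png",im)
for y in(-.1195,-.088,-.0605):
  for x in(-.031,.031):
    c,s_=np.cos(-2.5756),np.sin(-2.5756); print(x,y,np.round((np.array(proj(w,[.5403+c*x-s_*y,-.0502+s_*x+c*y,.02]))-[225,145])*5))
E
```

```text
wide [0.5317 0.0721 0.0041] [-1.4 -1.   0.9 -0.8 -1.2 -1.1]
point [0.4966 0.0419 0.0072] [-1.5 -1.4 -0.1 -0.1 -1.2 -0.4]
-0.031 -0.1195 [387. 197.]
0.031 -0.1195 [183.  43.]
-0.031 -0.088 [311. 290.]
0.031 -0.088 [109. 142.]
-0.031 -0.0605 [247. 367.]
0.031 -0.0605 [ 47. 225.]
```

View pics/w1c.png

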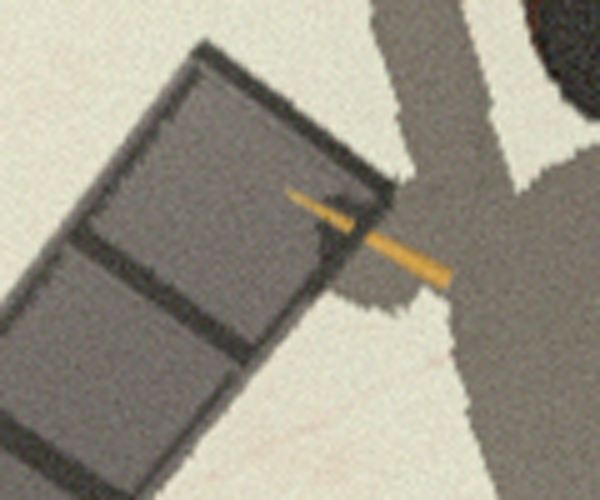

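The wall visibly cuts across the tip, so it lies at table level and passes through the wall. That makes it scenery, with its point near one corner of the last compartment. I'll place the shortest jar slightly away from that corner. The tallest jar goes first.

Request:
move_arm(plan=[-0.4, 0.8, 0, 0, 0, 0, -0.4, 0.8, -0.5, 0, 0, 0, -0.4, 0.8, -1.3, 0, 0, 0, -0.4, 0.8, -2.1, 0, 0, 0, -0.4, 0.8, -2.8, 0, 0, 0, -0.4, 0.8, -3.34, 0, 0, 0, -0.4, 0.8, -3.34, 0, 0, 0, -0.4, 0.8, -3.34, 0, 0, 0])

```text
time_s: 2.33
eef_pos: [0.4652, 0.1347, 0.0652]
eef_rot: [0.0, 0.163, 0.987, 0.0]
wrist_force: [0.1, 0.3, 0.4]
opening: 1.0
grasp_force: 0.0
```

Request:
move_arm(plan=[0, 0, 0, 0, 0, 0, 0, 0, 0, 0, 0, 0, 0, 0, 0, 0, 0, 0, 0, 0, 0, 0, 0, 0, 0, 0, 0, 0, 0, 0], grip=20)

```text
time_s: 2.95
eef_pos: [0.4655, 0.1345, 0.0655]
eef_rot: [0.001, 0.163, 0.987, 0.0]
wrist_force: [-1.7, -0.6, 6.2]
opening: 0.432
grasp_force: 59.6
```

Request:
move_arm(plan=[0, 0, 0.6, 0, 0, 0, 0, 0, 1.4, 0, 0, 0, 0.2, -0.4, 2.2, 0, 0, -0.05, 0.6, -1.2, 2.4, 0, 0, -0.17, 1.1, -2.2, 2.4, 0, 0, -0.33, 1.55, -3.2, 2.4, 0, 0, -0.49, 2.0, -4.2, 2.4, 0, 0, -0.64, 2.35, -5, 2.4, 0, 0, -0.68, 2.45, -5.2, 2.4, 0, 0, -0.68, 2.45, -5.2, 2.4, 0, 0, -0.68])

```text
time_s: 4.2
eef_pos: [0.5868, -0.1255, 0.1839]
eef_rot: [-0.001, 0.483, 0.876, 0.0]
wrist_force: [-0.1, 0.5, -1.4]
opening: 0.428
grasp_force: 60.8
```

```bash
python3 snap.py w2
```

```text
(no output)
```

View pics/w2.png

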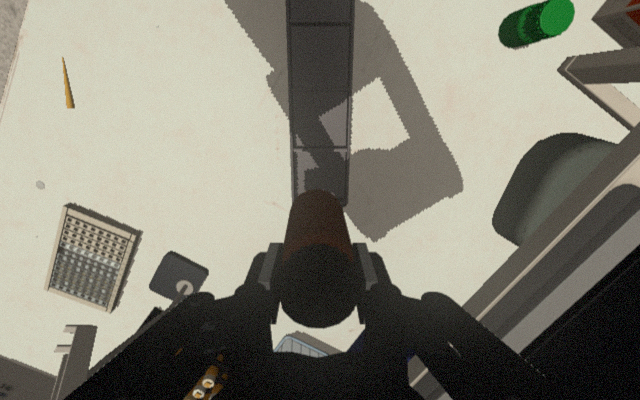

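The tray runs straight up the image, with its edges at columns 290–352 and its dividers at rows 23 and 147. The jar sits level in the grip.

```bash
python3 - <<'E'
from h import *
w=pickle.load(open("w2.pkl","rb"))
c,s_=np.cos(-2.5756),np.sin(-2.5756)
for y in(-.059,0,.059,.1195):
  print(y,[np.round(proj(w,[.5403+c*x-s_*y,-.0502+s_*x+c*y,.02])).tolist() for x in(-.031,0,.031)])
for uv in((321,23),(321.5,147)):
  p=back(w,uv,.02)[:2]-[.5403,-.0502]; print("local",np.round([c*p[0]+s_*p[1],-s_*p[0]+c*p[1]],4))
p=np.array([.5868,-.1255])-[.5403,-.0502]; print("tcp local",np.round([c*p[0]+s_*p[1],-s_*p[0]+c*p[1]],4))
E
```

```text
-0.059 [[352.0, 19.0], [318.0, 19.0], [284.0, 19.0]]
0 [[350.0, 88.0], [318.0, 88.0], [286.0, 89.0]]
0.059 [[348.0, 149.0], [318.0, 149.0], [288.0, 149.0]]
0.1195 [[346.0, 204.0], [318.0, 204.0], [290.0, 204.0]]
local [-0.0029 -0.056 ]
local [-0.0036  0.057 ]
tcp local [0.0011 0.0885]
```

Request:
move_arm(plan=[0.05, 0.03, -0.6, 0, 0, 0, 0.05, 0.03, -1.3, 0, 0, 0, 0.05, 0.03, -1.9, 0, 0, 0, 0.05, 0.03, -2.2, 0, 0, 0, 0.05, 0.03, -2.3, 0, 0, 0, 0.05, 0.03, -2.3, 0, 0, 0, 0.05, 0.03, -2.3, 0, 0, 0])

```text
time_s: 5.12
eef_pos: [0.5905, -0.1242, 0.0707]
eef_rot: [0.001, 0.482, 0.876, 0.0]
wrist_force: [0.1, 0.3, -0.7]
opening: 0.43
grasp_force: 60.8
```

Request:
move_arm(plan=[0, 0, 0, 0, 0, 0, 0, 0, 0, 0, 0, 0, 0, 0, 0, 0, 0, 0, 0, 0, 0, 0, 0, 0, 0, 0, 0.5, 0, 0, 0, 0, 0, 1.5, 0, 0, 0, 0, 0, 2.5, 0, 0, 0, 0, 0, 2.5, 0, 0, 0], grip=65)

```text
time_s: 6.12
eef_pos: [0.5925, -0.1251, 0.1998]
eef_rot: [0.005, 0.482, 0.876, 0.0]
wrist_force: [0.5, 0.0, -1.1]
opening: 0.755
grasp_force: 0.0
```

Request:
move_arm(plan=[-0.2, 0.8, 0, 0, 0, 0.1, -0.5, 2, 0, 0, 0, 0.26, -0.8, 3.2, 0, 0, 0, 0.42, -1.15, 4.4, 0, 0, 0, 0.58, -1.5, 5.6, 0, 0, 0, 0.68, -1.8, 6.8, 0, 0, 0, 0.68, -2.1, 8, 0, 0, 0, 0.68, -2.4, 9.2, 0, 0, 0, 0.68, -2.7, 10.1, 0, 0, 0, 0.68, -2.7, 10.15, 0, 0, 0, 0.68], grip=75)

```text
time_s: 7.38
eef_pos: [0.4524, 0.386, 0.1929]
eef_rot: [-0.001, 0.16, 0.987, -0.0]
wrist_force: [0.2, -0.6, 0.1]
opening: 0.881
grasp_force: 0.0
```

```bash
python3 snap.py w3
```

```text
(no output)
```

View pics/w3.png

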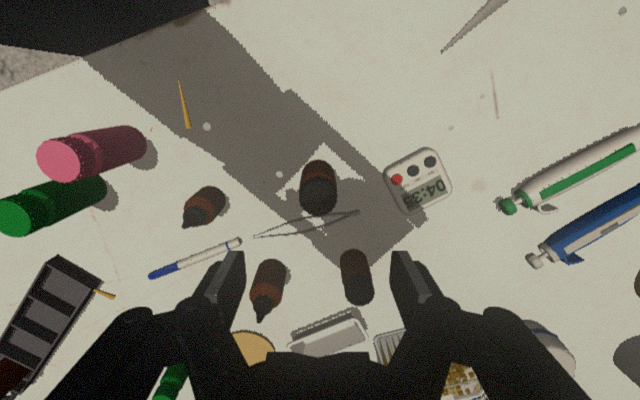

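The lid of A (84) is centred near (318,197), and the lid of B (70) near (358,289).

```bash
python3 - <<'E'
from h import *
w=pickle.load(open("w3.pkl","rb"))
print(back(w,(318,197),.084),back(w,(358,290),.07))
from bench import ctrl;print(ctrl.get_obs()["eef_pos"])
E
```

```text
[0.45671024 0.38577018 0.084     ] [0.57431578 0.39138467 0.07      ]
[0.45323457 0.38468684 0.19295999]
```

Request:
move_arm(plan=[0.06, 0, -0.7, 0, 0, 0, 0.06, 0, -1.5, 0, 0, 0, 0.06, 0, -2.2, 0, 0, 0, 0.06, 0, -2.7, 0, 0, 0, 0.06, 0, -2.86, 0, 0, 0, 0.06, 0, -2.86, 0, 0, 0])

```text
time_s: 8.18
eef_pos: [0.4578, 0.3827, 0.051]
eef_rot: [-0.0, 0.163, 0.987, -0.0]
wrist_force: [-0.7, 0.4, 1.0]
opening: 0.883
grasp_force: 0.0
```

Request:
move_arm(plan=[0, 0, 0, 0, 0, 0, 0, 0, 0, 0, 0, 0, 0, 0, 0, 0, 0, 0, 0, 0, 0, 0, 0, 0, 0, 0, 0, 0, 0, 0], grip=20)

```text
time_s: 8.8
eef_pos: [0.4585, 0.3842, 0.0531]
eef_rot: [0.001, 0.163, 0.987, 0.001]
wrist_force: [0.1, -0.3, 5.0]
opening: 0.402
grasp_force: 59.1
```

Request:
move_arm(plan=[0, 0, 0.6, 0, 0, 0, 0, 0, 1.5, 0, 0, 0, 0, -0.4, 2.4, 0, 0, -0.02, 0.2, -1.4, 2.8, 0, 0, -0.15, 0.5, -2.6, 2.8, 0, 0, -0.3, 0.8, -3.8, 2.8, 0, 0, -0.45, 1.1, -5, 2.8, 0, 0, -0.6, 1.4, -6.2, 2.8, 0, 0, -0.68, 1.7, -7.4, 2.8, 0, 0, -0.68, 1.9, -8.4, 2.8, 0, 0, -0.68])

```text
time_s: 10.05
eef_pos: [0.553, -0.0387, 0.1919]
eef_rot: [0.001, 0.483, 0.876, 0.0]
wrist_force: [0.3, 1.5, -2.0]
opening: 0.402
grasp_force: 60.4
```

Request:
move_arm(plan=[0.1, -0.7, 0, 0, 0, 0, 0.1, -0.76, 0, 0, 0, 0, 0.1, -0.76, 0, 0, 0, 0, 0.1, -0.76, 0, 0, 0, 0])

```text
time_s: 10.55
eef_pos: [0.5574, -0.0731, 0.1913]
eef_rot: [-0.0, 0.482, 0.876, 0.0]
wrist_force: [-0.2, 0.0, -0.7]
opening: 0.401
grasp_force: 60.4
```

Request:
move_arm(plan=[0, -0.01, -0.7, 0, 0, 0, 0, -0.01, -1.5, 0, 0, 0, 0, -0.01, -2.2, 0, 0, 0, 0, -0.01, -2.6, 0, 0, 0, 0, -0.01, -2.72, 0, 0, 0, 0, -0.01, -2.72, 0, 0, 0, 0, -0.01, -2.72, 0, 0, 0])

```text
time_s: 11.42
eef_pos: [0.5582, -0.0742, 0.0562]
eef_rot: [0.001, 0.482, 0.876, 0.0]
wrist_force: [-1.1, 1.5, 2.9]
opening: 0.407
grasp_force: 60.9
```

Request:
move_arm(plan=[0, 0, 0, 0, 0, 0, 0, 0, 0, 0, 0, 0, 0, 0, 0, 0, 0, 0, 0, 0, 0, 0, 0, 0, 0, 0, 0.5, 0, 0, 0, 0, 0, 1.5, 0, 0, 0, 0, 0, 2.5, 0, 0, 0, 0, 0, 2.8, 0, 0, 0, 0, 0, 2.8, 0, 0, 0], grip=65)

```text
time_s: 12.55
eef_pos: [0.5581, -0.0751, 0.1961]
eef_rot: [0.001, 0.482, 0.876, 0.0]
wrist_force: [0.2, -0.8, 0.1]
opening: 0.763
grasp_force: 0.0
```

Request:
move_arm(plan=[0, 0.9, 0, 0, 0, 0.1, 0.05, 2.1, 0, 0, 0, 0.26, 0.1, 3.3, 0, 0, 0, 0.42, 0.15, 4.5, 0, 0, 0, 0.58, 0.2, 5.7, 0, 0, 0, 0.68, 0.25, 6.9, 0, 0, 0, 0.68, 0.3, 8.1, 0, 0, 0, 0.68, 0.36, 9.1, 0, 0, 0, 0.68, 0.36, 9.25, 0, 0, 0, 0.68, 0.36, 9.25, 0, 0, 0, 0.68], grip=75)

```text
time_s: 13.8
eef_pos: [0.5745, 0.3872, 0.1926]
eef_rot: [-0.002, 0.162, 0.987, -0.001]
wrist_force: [0.7, 0.3, 0.1]
opening: 0.877
grasp_force: 0.0
```

Request:
move_arm(plan=[0, 0, -0.7, 0, 0, 0, 0, 0, -1.6, 0, 0, 0, 0, 0, -2.4, 0, 0, 0, 0, 0, -2.9, 0, 0, 0, 0, 0, -3.16, 0, 0, 0, 0, 0, -3.16, 0, 0, 0])

```text
time_s: 14.55
eef_pos: [0.5752, 0.3862, 0.0363]
eef_rot: [-0.001, 0.163, 0.987, -0.001]
wrist_force: [-0.2, 0.6, -0.1]
opening: 0.88
grasp_force: 0.0
```

Request:
move_arm(plan=[0, 0, 0, 0, 0, 0, 0, 0, 0, 0, 0, 0, 0, 0, 0, 0, 0, 0, 0, 0, 0, 0, 0, 0, 0, 0, 0, 0, 0, 0], grip=20)

```text
time_s: 15.18
eef_pos: [0.5766, 0.3881, 0.0391]
eef_rot: [0.001, 0.163, 0.987, 0.001]
wrist_force: [0.3, -0.3, 6.9]
opening: 0.374
grasp_force: 58.4
```

Request:
move_arm(plan=[0, 0, 0.6, 0, 0, 0, 0, 0, 1.5, 0, 0, 0, 0, 0, 2.4, 0, 0, 0, -0.1, -0.7, 2.8, 0, 0, -0.1, -0.2, -1.8, 2.8, 0, 0, -0.25, -0.35, -3, 2.8, 0, 0, -0.4, -0.5, -4.2, 2.8, 0, 0, -0.55, -0.65, -5.4, 2.8, 0, 0, -0.68, -0.8, -6.6, 2.8, 0, 0, -0.68, -0.95, -7.6, 2.8, 0, 0, -0.68])

```text
time_s: 16.42
eef_pos: [0.5275, 0.0056, 0.1775]
eef_rot: [0.0, 0.483, 0.876, -0.0]
wrist_force: [0.2, -0.5, -0.9]
opening: 0.374
grasp_force: 59.2
```

Request:
move_arm(plan=[-0.05, -0.58, 0, 0, 0, 0, -0.05, -0.62, 0, 0, 0, 0, -0.05, -0.62, 0, 0, 0, 0, -0.05, -0.62, 0, 0, 0, 0])

```text
time_s: 16.92
eef_pos: [0.5256, -0.0222, 0.1772]
eef_rot: [-0.0, 0.482, 0.876, 0.0]
wrist_force: [-0.9, 0.8, -0.2]
opening: 0.375
grasp_force: 59.2
```

Request:
move_arm(plan=[0, -0.04, -0.7, 0, 0, 0, 0, -0.04, -1.5, 0, 0, 0, 0, -0.04, -2.2, 0, 0, 0, 0, -0.04, -2.6, 0, 0, 0, 0, -0.04, -2.72, 0, 0, 0, 0, -0.04, -2.72, 0, 0, 0, 0, -0.04, -2.72, 0, 0, 0])

```text
time_s: 17.8
eef_pos: [0.5259, -0.0247, 0.0416]
eef_rot: [0.0, 0.482, 0.876, 0.0]
wrist_force: [0.3, 0.3, 0.1]
opening: 0.366
grasp_force: 59.3
```

Request:
move_arm(plan=[0, 0, 0, 0, 0, 0, 0, 0, 0, 0, 0, 0, 0, 0, 0, 0, 0, 0, 0, 0, 0, 0, 0, 0, 0, 0, 0.5, 0, 0, 0, 0, 0, 1.5, 0, 0, 0, 0, 0, 2.5, 0, 0, 0, 0, 0, 2.8, 0, 0, 0, 0, 0, 2.8, 0, 0, 0], grip=65)

```text
time_s: 18.92
eef_pos: [0.5261, -0.0256, 0.1821]
eef_rot: [0.001, 0.482, 0.876, 0.0]
wrist_force: [0.3, 0.3, -0.9]
opening: 0.764
grasp_force: 0.0
```

Request:
move_arm(plan=[0.2, 0.7, 0, 0, 0, 0.15, 0.5, 1.7, 0, 0, 0, 0.32, 0.8, 2.7, 0, 0, 0, 0.48, 1.0, 3.5, 0, 0, 0, 0.64, 1.07, 3.72, 0, 0, 0, 0.68, 1.07, 3.72, -0.7, 0, 0, 0.68, 1.07, 3.72, -1.6, 0, 0, 0.68, 1.07, 3.72, -2.4, 0, 0, 0.68, 1.07, 3.72, -3.1, 0, 0, 0.68, 1.07, 3.72, -3.1, 0, 0, 0.68], grip=75)

```text
time_s: 20.18
eef_pos: [0.5749, 0.1594, 0.0217]
eef_rot: [-0.005, 0.164, 0.987, -0.001]
wrist_force: [-0.5, 0.7, 1.0]
opening: 0.877
grasp_force: 0.0
```

Request:
move_arm(plan=[0, 0, 0, 0, 0, 0, 0, 0, 0, 0, 0, 0, 0, 0, 0, 0, 0, 0, 0, 0, 0, 0, 0, 0, 0, 0, 0, 0, 0, 0], grip=15)

```text
time_s: 20.8
eef_pos: [0.5805, 0.1607, 0.0286]
eef_rot: [0.002, 0.163, 0.987, 0.0]
wrist_force: [-1.4, -0.7, 5.4]
opening: 0.321
grasp_force: 58.7
```

Request:
move_arm(plan=[0, 0, 0.6, 0, 0, 0, 0, 0, 1.5, 0, 0, 0, 0, 0, 2.2, 0, 0, 0, -0.3, -0.5, 2.2, 0, 0, -0.15, -0.8, -1.3, 2.2, 0, 0, -0.32, -1.3, -2.1, 2.2, 0, 0, -0.5, -1.7, -2.7, 2.2, 0, 0, -0.66, -1.73, -2.78, 2.2, 0, 0, -0.68, -1.73, -2.78, 2.2, 0, 0, -0.68, -1.73, -2.78, 2.2, 0, 0, -0.68])

```text
time_s: 22.05
eef_pos: [0.4933, 0.0223, 0.1367]
eef_rot: [0.0, 0.482, 0.876, 0.0]
wrist_force: [0.5, 0.4, -0.6]
opening: 0.321
grasp_force: 59.3
```

```bash
python3 snap.py s2 scene
```

```text
(no output)
```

View pics/s2.png

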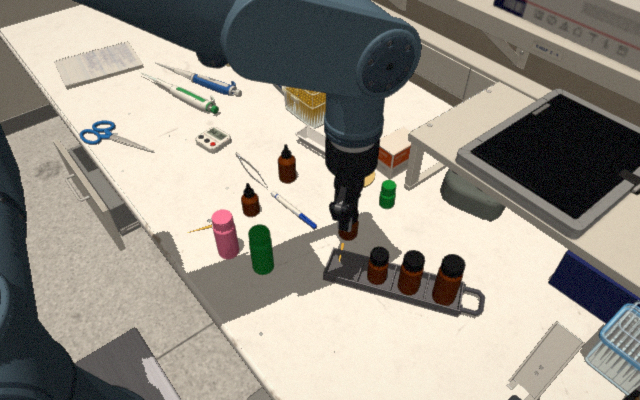

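Three jars stand upright in the right order: (378,265), (411,272) and (448,280), the last by the handle. Both droppers are where they started. Now I'll place the last jar.

Request:
move_arm(plan=[0, 0, -0.6, 0, 0, 0, 0, 0, -1.2, 0, 0, 0, 0, 0, -1.7, 0, 0, 0, 0, 0, -2, 0, 0, 0, 0, 0, -2.12, 0, 0, 0, 0, 0, -2.12, 0, 0, 0, 0, 0, -2.12, 0, 0, 0])

```text
time_s: 22.98
eef_pos: [0.4928, 0.022, 0.0316]
eef_rot: [-0.0, 0.482, 0.876, -0.0]
wrist_force: [-5.8, 0.6, 9.8]
opening: 0.32
grasp_force: 61.3
```

Request:
move_arm(plan=[0, 0, 0, 0, 0, 0, 0, 0, 0, 0, 0, 0, 0, 0, 0, 0, 0, 0, 0, 0, 0, 0, 0, 0, 0, 0, 0.5, 0, 0, 0, 0, 0, 1.5, 0, 0, 0, 0, 0, 2.5, 0, 0, 0, -0.5, 0.5, 3.2, 0, 0, 0, -1.2, 1.2, 3.8, 0, 0, 0, -1.2, 1.2, 3.8, 0, 0, 0], grip=60)

```text
time_s: 24.22
eef_pos: [0.4324, 0.0832, 0.2228]
eef_rot: [0.002, 0.481, 0.877, 0.001]
wrist_force: [1.1, -0.4, -0.7]
opening: 0.7
grasp_force: 0.0
```

```bash
python3 - <<'E'
from bench import ctrl
from h import *
c=ctrl.camera("wrist");s=ctrl.camera("scene")
b=lambda a:cv2.convertScaleAbs(a[:,:,::-1],alpha=1.5)
cv2.imwrite("pics/f.png",np.vstack([b(cv2.resize(c["pixels"],(480,300))),b(cv2.resize(s["pixels"][190:350,240:496],(480,300)))]))
E
```

```text
(no output)
```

View pics/f.png

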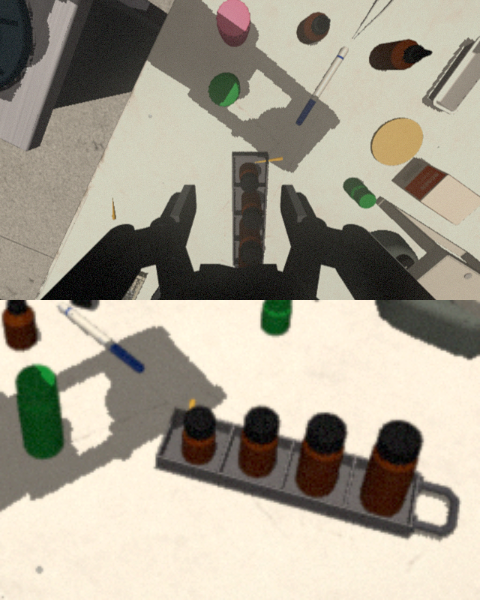

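All four jars stand upright in order, the shortest at (198,435) and the tallest by the handle at (390,470). The gripper is clear.

```bash
python3 -c "
from bench import ctrl;print(ctrl.hand_in())"
```

```text
the job is handed in; nothing more can be done
None
```

The four amber jars stand upright in the tray in height order, tallest by the handle, with both dropper bottles left where they were, and the job is handed in at about 24 s on the robot's clock; no verdict came back.

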